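Clear and reload the small-parts carrier on the sliding saw table

TASK

First use the push block to clear every offcut along the saw lane of the carrier into the tray at its end, never touching an offcut with the fingers. Then load every blank into a pocket of the carrier, one to a pocket, tab sticking out into the lane and the block lying flat and square on the pocket floor, and last of all swing the hold-down bar all the way down over them. When you are done the push block stands upright in the middle of its mat again; leave the tape measure, try square and glue bottle alone.

Things in the scene. Friction and masses are not known exactly. Their poses are not given: they have to be found in the camera images.
- carrier: Plywood carrier board fixed on the saw table ahead of the robot, turned a few degrees. Origin on the table; deck 36 mm above it, x -115 to +125, y -175 to +175 mm. x points away from the robot, +y to the tray. On the deck, 12 mm high: a lip (x -115 to -105) and strips (x -5 to +78) forming 4 pockets in a row along y. Between them runs the saw lane, 100 mm wide, open at both ends.
- pocket1 (a point): Middle of the floor of pocket 1 of 4 (along +y, 80 mm apart), at deck height; axes as the carrier's. 49 mm (x) by 67 mm (y), 12 mm deep, upper edges chamfered 3 mm, a slot for the tab through the front strip (y +10.5 to +33.5 mm) to the lane. Takes any blank, its axes turned as the carrier's, with 1.5 mm of play a side.
- pocket2 (a point): Middle of the floor of pocket 2 of 4 (along +y, 80 mm apart), at deck height; axes as the carrier's. 49 mm (x) by 67 mm (y), 12 mm deep, upper edges chamfered 3 mm, a slot for the tab through the front strip (y +10.5 to +33.5 mm) to the lane. Takes any blank, its axes turned as the carrier's, with 1.5 mm of play a side.
- pocket3 (a point): Middle of the floor of pocket 3 of 4 (along +y, 80 mm apart), at deck height; axes as the carrier's. 49 mm (x) by 67 mm (y), 12 mm deep, upper edges chamfered 3 mm, a slot for the tab through the front strip (y +10.5 to +33.5 mm) to the lane. Takes any blank, its axes turned as the carrier's, with 1.5 mm of play a side.
- pocket4 (a point): Middle of the floor of pocket 4 of 4 (along +y, 80 mm apart), at deck height; axes as the carrier's. 49 mm (x) by 67 mm (y), 12 mm deep, upper edges chamfered 3 mm, a slot for the tab through the front strip (y +10.5 to +33.5 mm) to the lane. Takes any blank, its axes turned as the carrier's, with 1.5 mm of play a side.
- lane_start (a point): Point on the deck in the middle of the saw lane, 30 mm from its -y end; axes as the carrier's. The offcuts lie further on towards +y, leaving free at least 50 mm to that side of this point.
- lane_end (a point): Point on the deck in the middle of the saw lane at its +y end, where the deck stops and the tray begins; axes as the carrier's.
- bar (a joint): Angle of the aluminium hold-down bar about bar_hinge, rad: 0 = down over the blanks (2 mm above their tops), 1.57 = upright; starts open at 1.8 to 2.1, at most 2.15. Stiff hinge (0.4 N m; 1.5 to 6 N at the grip): it stays where it is left. Side arms at the carrier's y +-168 mm; cross bar 346 mm long, 30 mm wide, 9 mm thick, its middle 68 mm from the hinge.
- bar_grip (a point): On the black grip tongue at the middle of the hold-down bar (34 mm wide along y, 9 mm thick, 84 to 126 mm from the hinge axis). The point is 115 mm from the axis on the outer face, which is on top when the bar is down and faces away from the robot when open; its z axis points out of that face.
- bar_hinge (a point): Middle of the bar's hinge axis, which runs along the carrier's y: 82 mm above the table, 100 mm to +x of the carrier's origin. Axes as the carrier's.
- tray: Open sheet-steel offcut tray fixed against the +y end of the carrier, at the end of the lane: 150 mm (x) by 130 mm (y), floor 4 mm, rim 60 mm high but 32 mm (below the deck) on the lane's side. Origin: centre of its underside; axes as the carrier's.
- blank1: Beech blank flat on the table, on the robot's right: an L from above, 38 mm thick, 130 g. Body 46 mm (x) by 64 mm (y); a tab 20 mm wide sticks out 40 mm to -x at the body's +y end (y +12 to +32 mm). Origin: centre of the underside of the body without the tab; z up. Can be gripped across the 46 mm beside the tab, e.g. at y -12 mm. 2 to 4 of the four are present.
- blank2: Beech blank flat on the table, on the robot's right: an L from above, 38 mm thick, 130 g. Body 46 mm (x) by 64 mm (y); a tab 20 mm wide sticks out 40 mm to -x at the body's +y end (y +12 to +32 mm). Origin: centre of the underside of the body without the tab; z up. Can be gripped across the 46 mm beside the tab, e.g. at y -12 mm. 2 to 4 of the four are present.
- blank3: Beech blank flat on the table, on the robot's right: an L from above, 38 mm thick, 130 g. Body 46 mm (x) by 64 mm (y); a tab 20 mm wide sticks out 40 mm to -x at the body's +y end (y +12 to +32 mm). Origin: centre of the underside of the body without the tab; z up. Can be gripped across the 46 mm beside the tab, e.g. at y -12 mm. 2 to 4 of the four are present.
- blank4: Beech blank flat on the table, on the robot's right: an L from above, 38 mm thick, 130 g. Body 46 mm (x) by 64 mm (y); a tab 20 mm wide sticks out 40 mm to -x at the body's +y end (y +12 to +32 mm). Origin: centre of the underside of the body without the tab; z up. Can be gripped across the 46 mm beside the tab, e.g. at y -12 mm. 2 to 4 of the four are present.
- offcut1: Offcut of an earlier tab lying in the saw lane: beech block 38 by 22 by 20 mm, 12 g, origin at its centre. 2 to 4 of the four are present.
- offcut2: Offcut of an earlier tab lying in the saw lane: beech block 38 by 22 by 20 mm, 12 g, origin at its centre. 2 to 4 of the four are present.
- offcut3: Offcut of an earlier tab lying in the saw lane: beech block 38 by 22 by 20 mm, 12 g, origin at its centre. 2 to 4 of the four are present.
- offcut4: Offcut of an earlier tab lying in the saw lane: beech block 38 by 22 by 20 mm, 12 g, origin at its centre. 2 to 4 of the four are present.
- push_block: Wooden push block standing on its mat: foot 44 mm (x) by 88 mm (y), 16 mm high; upright handle on it 22 mm (x) by 52 mm (y), top 90 mm above the underside. 160 g. Origin: centre of its underside; z up. Its 88 mm faces push; they just fit between the sides of the lane.
- mat: Black rubber mat, fixed, 100 mm (x) by 140 mm (y), 3 mm thick, on the robot's far right: the push block's place. Origin: centre of its underside.
- tape_measure: Bystander: tape measure, 70 by 34 by 62 mm, beyond the blanks. Origin: centre of its underside.
- try_square: Bystander: carpenter's try square lying flat, wooden stock 115 mm, blade 150 mm, beyond the carrier. Origin: underside of the middle of the stock.
- glue_bottle: Bystander: glue bottle, 60 mm across, 170 mm high, beyond the tray. Origin: centre of its underside.
Things that resemble listed ones, but are neither listed nor needed, are in the scene too. What is shaped like the blank3 but green is not meant. Leave any orange look-alike of the blank1 alone.

How it is judged:
By the outcome, as a careful person would: the job done as asked, in the order asked, and still so for the second after the job is handed in, with the robot touching nothing.
Of blank1, blank2, blank3, blank4 only 2 to 4 are there at a start; the rules pass over those that are not, and their reading is None.
Of offcut1, offcut2, offcut3, offcut4 only 2 to 4 are there at a start; the rules pass over those that are not, and their reading is None.
At some moment in a run one of blank1, blank2, blank3, blank4 may be knocked a few centimetres aside while the robot is not near it.
Once in a run the grip may slacken for a moment while it holds something.
It also fails if it takes over 210 s, if anything falls off the work surface, if the arm or the gripper's body presses on something with over 40 N, if the wrist force passes 120 N, or if a joint passes its speed limit or range.

ROBOT

A 7-joint arm with a two-finger parallel gripper is mounted at the origin on the work surface. World frame = base frame: x ahead of the robot, y to its left, z up, the work surface at z = 0. Lengths are in m, angles in rad, forces in N, time in s.
With the tool pointing down it reaches from about 0.4 to 0.75 m from the base axis. Payload 19.5 kg.
Tool frame: the origin (TCP) lies at the very end of the fingers, on their centre line; the grasp point (between the pads) lies 19 mm behind it (grip_point_offset is the z of the grasp point in the tool frame, in m); z points along the fingers, y is the line along which they close (so a half turn about z gives the same grasp; the last joint's range is limited). The gripper opens to 85 mm and grips with 20 to 120 N. Pads are 22 mm wide; open, the fingers measure 114 mm over their backs; the gripper's body (76 mm by 85 mm) begins 54 mm behind the grasp point. The pads swing forward as they close: fully open they stand 13 mm farther back than shut.
Start: joints at [-1.183, 0.707, -0.028, 1.485, 0.022, 0.951, -0.075], TCP at [0.24, 0.523, 0.231] pointing down, gripper open.
Joint ranges: [-2.71, 2.71], [-0.32, 2.16], [-1.57, 1.52], [0, 2.45], [-1.46, 4.6], [0, 2.02], [-2.83, 2.83]. Speed limits (rad/s): [1.89, 1.89, 2.57, 2.57, 3.01, 3.01, 3.01].

INTERFACE

Orientations are given as a rotation vector (axis times angle).
In Python, from cell import * gives the robot as it stands.
- The arm moves only by the tool apply_moves, never from a script. Its argument "moves" is a list of rows, each a list of 3 entries, a list of its own where there are three numbers: the shift along the world's x, y, z in m, then the turn, a rotation vector about the world's x, y, z in rad, then the finger opening in m, from 0 to 0.0854. In form: [[[dx, dy, dz], [rx, ry, rz], grip], ...]. A call has 1 to 20 rows; each row is the pose to reach, as a shift and turn from the pose commanded when the call began; what a row does not reach only later rows make up. A row lasts 1/8 s, in which the tool goes at most 62.5 mm and 10.7 degrees, less where a joint would pass 70% of its speed; a pose out of reach is approached as far as the arm can. A call with a gripper value outside its range is refused whole. The fingers move at their own pace and stop on an object; the grip force is fixed at half the most. Time passes only in rows, so rows that repeat a pose let the fingers close. It gives the time, the measured TCP pose, the force, the opening and the grip force at its end, in the units of the state.
- state(): the state, without advancing time (a new reading comes with each control period).
- grab_frame(name): name is "scene" or "top"; returns the picture (420x560x3 uint8, blue, green, red); there is no depth.
- camera_params(name): a dict with "K" (3x3 intrinsics, pixels), "rvec" (rotation vector, rad) and "tvec" (3), from world to camera coordinates, as OpenCV has them. Camera axes: x right, y down, z forward; pixel columns grow to the right and rows downward; lengths in m; the calibration is good to about 2 mm. A picture is of the moment at which its call begins. camera_params takes no time and is no camera call.
- sign_off(): hands the job in; it is judged then, once.
The state is a dict: "time": time; "q": joint angles; "dq": joint speeds; "joint_efforts": joint torques, N m; "tcp_pos": TCP position; "tool_rot": TCP orientation; "wrist_force": force on the tool from outside, world axes, zero at the start; "torque": the same for the moment, N m; "opening": finger opening in m; "grasp_force": force on a finger pad.
Only numpy, scipy, OpenCV 4.12 (cv2) and the standard library are available. Lean on these libraries where they do the work, as an engineer would, in place of code of your own. Each camera call takes 0.05 s, during which the arm holds its last target. There are 200 camera calls.

## Working session

There is one attempt and no reset: what is moved stays moved. The work goes in short steps, Python scripts to look and compute and a tool call to move; the robot and the scene stay as the last step left them, time stands still between calls to the robot, and variables do not carry over. Pictures are saved under pics/ and viewed, at most 14 in all, crops included, and the job is handed in when it is done.

Besides the shell and the picture viewer there is one more tool, called after ">>>" as name(argument=value, ...) on one line, values as JSON. apply_moves: Moves the arm, as the interface text tells. Its arguments: {"type":"object","properties":{"moves":{"type":"array"}},"required":["moves"]}

```bash
mkdir -p pics; ls
python3 - <<'E'
from cell import *
import cv2,numpy as np
for n in("scene","top"):
    cv2.imwrite(f"pics/{n}0.png",grab_frame(n)); p=camera_params(n); R=cv2.Rodrigues(np.array(p["rvec"]))[0]
    print(n,np.round(p["K"],1).tolist(),np.round(-R.T@np.array(p["tvec"]).ravel(),3),np.round(R,2).tolist())
s=state();print(s)
E
```

```text
pics
scene [[500.4, 0.0, 277.0], [0.0, 500.4, 210.7], [0.0, 0.0, 1.0]] [1.593 0.003 0.98 ] [[0.02, 1.0, -0.02], [0.66, -0.03, -0.75], [-0.75, 0.0, -0.66]]
top [[383.4, 0.0, 277.1], [0.0, 383.4, 209.8], [0.0, 0.0, 1.0]] [ 0.477 -0.002  0.914] [[-0.02, -1.0, 0.01], [-0.99, 0.02, -0.12], [0.12, -0.01, -0.99]]
{'time': 0.1, 'q': array([-1.18270944,  0.70704548, -0.02761815,  1.48492907,  0.02199168,
        0.95083741, -0.07554781]), 'dq': array([ 0.00176341, -0.00326228,  0.00123533, -0.00200085, -0.00204706,
        0.00044898,  0.00046918]), 'joint_efforts': array([ 1.69632891e-03, -8.84288478e+01,  1.23690058e+00, -2.36460185e+01,
        1.71700353e-02,  4.94705295e-03,  2.67967280e-06]), 'tcp_pos': array([0.23949785, 0.5225186 , 0.23087693]), 'tool_rot': array([-6.69966623e-01, -3.06914034e+00,  1.41314915e-03]), 'wrist_force': array([-0.45273083, -0.21807136, -0.02847504]), 'torque': array([0.02068306, 0.01063527, 0.00201536]), 'grasp_force': 0.0, 'opening': 0.08530406117606434}
```

View pics/top0.png

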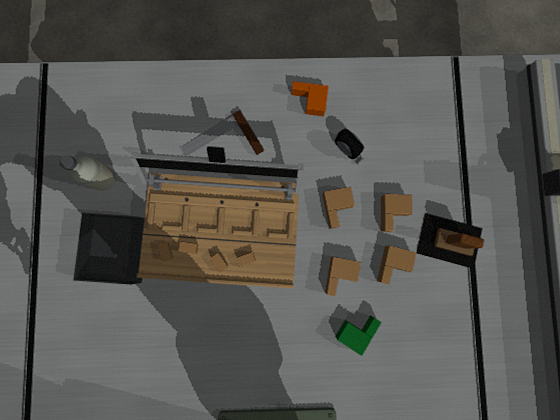

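View pics/scene0.png

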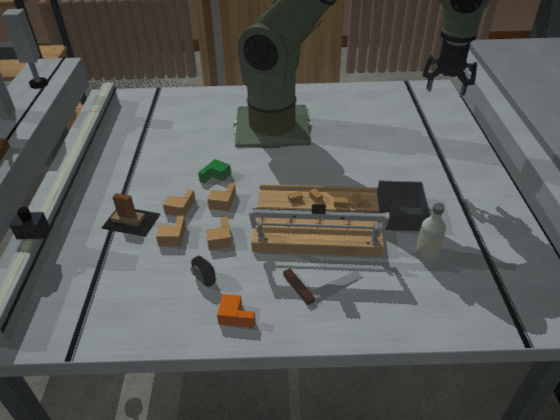

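Top view: beech L's at about (338,205), (397,210), (397,262) and (343,272). The green (360,335) and orange (312,97) L's are the look-alikes. Push block is at (456,238) and the offcuts are in the lane around x 155–250, y 240–260. I'll check these in close crops.

```bash
cat > h.py <<'E'
import cv2,numpy as np
from cell import *
def cam(n):
    p=camera_params(n);R=cv2.Rodrigues(np.array(p["rvec"]))[0];return np.array(p["K"]),R,np.array(p["tvec"]).ravel()
def ray(n,uv,z):
    K,R,t=cam(n);c=-R.T@t;uv=np.atleast_2d(uv).astype(float)
    d=np.c_[uv,np.ones(len(uv))]@np.linalg.inv(K).T@R
    return c+d*((z-c[2])/d[:,2])[:,None]
def proj(n,P):
    K,R,t=cam(n);q=(np.atleast_2d(P)@R.T+t)@K.T;return q[:,:2]/q[:,2:]
E
python3 - <<'E'
import cv2
a=cv2.imread("pics/top0.png")
c=cv2.resize(a[150:300,130:310],None,fx=4,fy=4,interpolation=cv2.INTER_CUBIC)
d=cv2.resize(a[170:310,310:500],None,fx=4,fy=4,interpolation=cv2.INTER_CUBIC)
cv2.imwrite("pics/c1.png",cv2.convertScaleAbs(c,alpha=1.5));cv2.imwrite("pics/c2.png",cv2.convertScaleAbs(d,alpha=1.3))
E
```

```text
(no output)
```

View pics/c1.png

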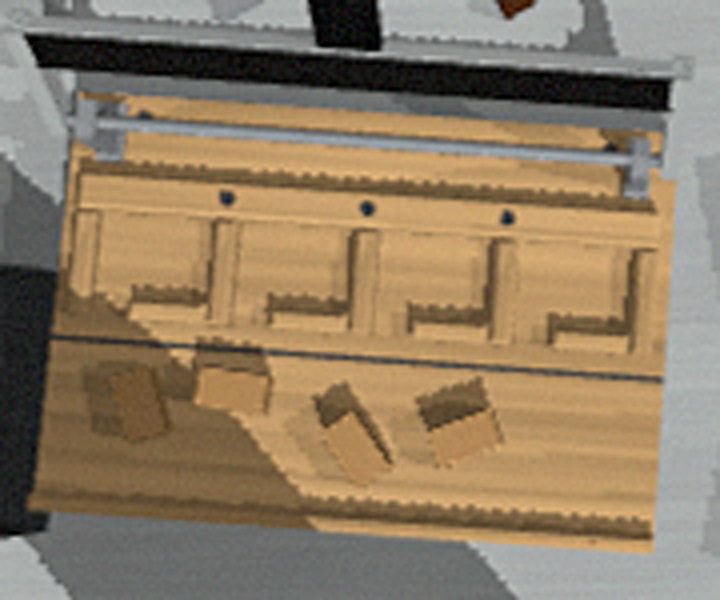

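View pics/c2.png

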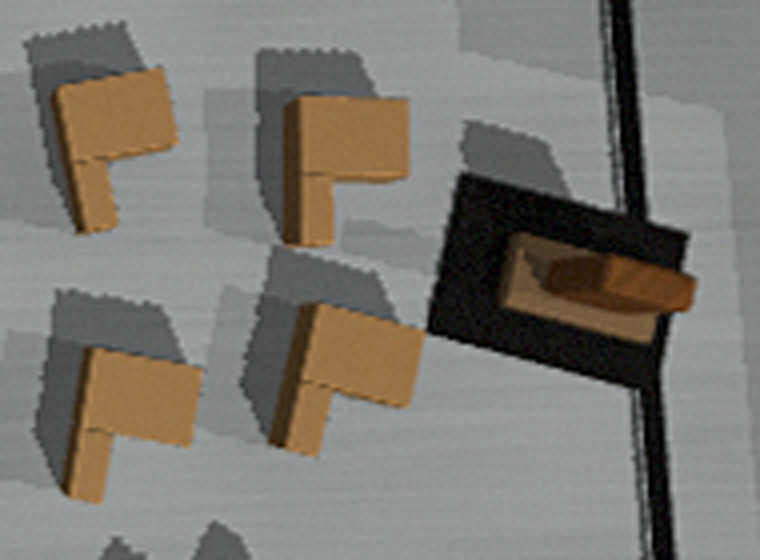

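c1: four offcuts lie in the lane, at crop (130,402), (233,388), (353,440) and (460,428). The pockets sit behind them and the bar is open at the top. c2: four beech L's with their tabs toward -x/+y, and the push block on its black mat. Candidates for blanks are the beech L's (338,205), (397,210), (397,262), (343,272); green (360,335) and orange (312,97) are ruled out by colour.

```bash
cat >> h.py <<'E'
def blanks(img):
    hsv=cv2.cvtColor(img,cv2.COLOR_BGR2HSV);H,S,V=cv2.split(hsv)
    m=((H>8)&(H<22)&(S>70)&(V>125)).astype(np.uint8)*255
    m=cv2.resize(m,None,fx=4,fy=4,interpolation=cv2.INTER_LINEAR);m=(m>127).astype(np.uint8)
    out=[]
    for c in cv2.findContours(m,cv2.RETR_EXTERNAL,cv2.CHAIN_APPROX_NONE)[0]:
        uv=(c[:,0]+.5)/4-.5
        if cv2.contourArea(c)<300*16: continue
        P=ray("top",uv,.038)[:,:2]*1000
        (cx,cy),(w,h),a=cv2.minAreaRect(P.astype(np.float32))
        M=cv2.moments(P.astype(np.float32).reshape(-1,1,2));g=np.array([M["m10"],M["m01"]])/M["m00"]
        a=np.radians(a if w>h else a+90);d=np.array([np.cos(a),np.sin(a)])
        if (g-[cx,cy])@d<0:d=-d
        b=np.array([cx,cy])+20*d
        yaw=np.degrees(np.arctan2(d[1],d[0]))
        out.append((uv.mean(0).round(),b.round(1),round(yaw,1),sorted([round(w),round(h)]),round(M["m00"])))
    return out
E
python3 - <<'E'
from h import *
a=cv2.imread("pics/top0.png")
hsv=cv2.cvtColor(a,cv2.COLOR_BGR2HSV)
for p in[(338,205),(397,210),(397,262),(343,272),(384,205),(331,276)]:print(p,hsv[p[1],p[0]])
for b in blanks(a):print(*b)
f=lambda L,o,z:(ray("top",(np.array(L)+.5)/4-.5+o,z)*1000).round(1)[:,:2]
print("mat",f([(463,172),(688,235),(650,390),(430,330)],(310,170),.003))
print("foot",f([(510,232),(500,305),(650,343)],(310,170),.019))
print("handle top",f([(610,252),(697,277),(692,312),(600,290)],(310,170),.093))
o=(130,150)
print("lip",f([(28,510),(653,552)],o,.048))
print("deck right",f([(676,178),(655,520)],o,.036))
print("screws",f([(228,198),(368,208),(508,218)],o,.048))
print("backwall",f([(100,210),(640,243)],o,.048))
print("dividers L/R",f([(215,260),(240,262),(355,272),(378,274),(492,280),(517,283)],o,.048))
print("stub lower",f([(170,319),(310,326),(447,335),(590,343)],o,.048))
print("tongue",f([(315,5),(383,5)],o,.187))
E
```

```text
(338, 205) [ 15 131 117]
(397, 210) [ 15 132 118]
(397, 262) [ 16 139 114]
(343, 272) [ 16 137 117]
(384, 205) [ 14 143  57]
(331, 276) [ 16 131 138]
[245. 246.] [492.2  42.2] -95.6 [25, 226] 3252
[230. 211.] [572.   91.2] -91.6 [92, 342] 13858
[214. 190.] [628.4 133.8] 84.7 [20, 283] 3471
[312.  94.] [ 848.8 -113.7] -98.5 [64, 86] 3388
mat [[ 569.2 -367. ]
 [ 528.5 -499.2]
 [ 437.6 -469. ]
 [ 475.6 -341. ]]
foot [[ 531.6 -385.8]
 [ 489.2 -376.9]
 [ 465.3 -463. ]]
handle top [[ 515.2 -407.2]
 [ 500.8 -453. ]
 [ 482.2 -448.7]
 [ 495.  -400.2]]
lip [[434.4 304.1]
 [403.5 -42.4]]
deck right [[615.2 -62. ]
 [420.2 -44.5]]
screws [[607.1 194.2]
 [599.7 114.7]
 [592.3  35.1]]
backwall [[601.8 266.8]
 [576.4 -39.6]]
dividers L/R [[571.8 201.4]
 [570.4 187.3]
 [563.3 122.2]
 [561.9 109.2]
 [557.1  44.8]
 [555.1  30.6]]
stub lower [[538.9 226.5]
 [533.2 147.7]
 [526.5  70.6]
 [520.2  -9.9]]
tongue [[680.  121.1]
 [679.3  88.2]]
```

```bash
sed -i 's/V>125/V>85/' h.py
python3 - <<'E'
from h import *
a=cv2.imread("pics/top0.png")
for b in blanks(a):
    if b[4]<6000:print(*b)
g=cv2.cvtColor(a,cv2.COLOR_BGR2GRAY).astype(np.float32)
t=np.radians(-5.2);X=np.array([np.cos(t),np.sin(t)]);Y=np.array([-np.sin(t),np.cos(t)]);O=np.array([533.4,120.5])
def prof(xs,ys,z):
    P=np.array([[*(O+x*X+y*Y)/1000,z] for x in xs for y in ys]);uv=proj("top",P).astype(np.float32)
    v=cv2.remap(g,uv[:,:1],uv[:,1:],cv2.INTER_CUBIC).reshape(len(xs),len(ys));return v
xs=np.arange(-16,84,2.)
for pc in(-120,-40,40,120):print("x-prof",pc,list(zip(xs.astype(int),prof(xs,np.arange(pc-22,pc+2,2),.048).mean(1).round().astype(int))))
xs=np.arange(-126,-92,2.);print("lip",list(zip(xs.astype(int),prof(xs,np.arange(-160,0,3),.048).mean(1).round().astype(int))))
ys=np.arange(-180,180,2.);v=prof(np.arange(30,50,2),ys,.048).mean(0)
print("y-prof",list(zip(ys.astype(int),v.round().astype(int))))
E
```

```text
[341. 275.] [ 441.7 -161.8] -11.5 [65, 87] 3522
[397. 264.] [ 462.7 -289.3] -15.7 [65, 87] 3560
[395. 211.] [ 585.9 -290.5] -9.2 [66, 95] 3774
[338. 206.] [ 602.4 -155.1] 7.0 [65, 91] 3671
[222. 191.] [627.5 134. ] 84.7 [23, 288] 5402
[220. 180.] [649.9  97.5] -95.3 [14, 281] 3296
[311.  96.] [ 842.2 -112.2] -98.5 [80, 88] 4737
x-prof -120 [(np.int64(-16), np.int64(104)), (np.int64(-14), np.int64(104)), (np.int64(-12), np.int64(100)), (np.int64(-10), np.int64(99)), (np.int64(-8), np.int64(97)), (np.int64(-6), np.int64(102)), (np.int64(-4), np.int64(114)), (np.int64(-2), np.int64(115)), (np.int64(0), np.int64(111)), (np.int64(2), np.int64(105)), (np.int64(4), np.int64(73)), (np.int64(6), np.int64(54)), (np.int64(8), np.int64(63)), (np.int64(10), np.int64(61)), (np.int64(12), np.int64(66)), (np.int64(14), np.int64(92)), (np.int64(16), np.int64(112)), (np.int64(18), np.int64(107)), (np.int64(20), np.int64(104)), (np.int64(22), np.int64(104)), (np.int64(24), np.int64(104)), (np.int64(26), np.int64(105)), (np.int64(28), np.int64(105)), (np.int64(30), np.int64(103)), (np.int64(32), np.int6
[... 10978 characters left out ...]
4(107)), (np.int64(136), np.int64(107)), (np.int64(138), np.int64(107)), (np.int64(140), np.int64(106)), (np.int64(142), np.int64(106)), (np.int64(144), np.int64(107)), (np.int64(146), np.int64(108)), (np.int64(148), np.int64(108)), (np.int64(150), np.int64(93)), (np.int64(152), np.int64(82)), (np.int64(154), np.int64(98)), (np.int64(156), np.int64(104)), (np.int64(158), np.int64(99)), (np.int64(160), np.int64(100)), (np.int64(162), np.int64(103)), (np.int64(164), np.int64(83)), (np.int64(166), np.int64(68)), (np.int64(168), np.int64(89)), (np.int64(170), np.int64(97)), (np.int64(172), np.int64(76)), (np.int64(174), np.int64(59)), (np.int64(176), np.int64(58)), (np.int64(178), np.int64(59))]
```

The profiles give carrier origin ≈ (533.4, 120.5) mm with yaw −5.2° and pocket centres at x ≈ +31. The push block is at (498.4, −425.5) with yaw −16.5°, and the mat centre is (502.7, −419) with yaw −16.8°. First reach: the push block.

>>> apply_moves(moves=[[[0.21, -0.47, 0], [0, 0, -0.7], 0.085], [[0.21, -0.47, 0], [0, 0, -0.7], 0.085], [[0.21, -0.47, 0], [0, 0, -0.7], 0.085], [[0.21, -0.47, 0], [0, 0, -0.7], 0.085], [[0.21, -0.47, 0], [0, 0, -0.7], 0.085], [[0.21, -0.47, 0], [0, 0, -0.7], 0.085], [[0.21, -0.47, 0], [0, 0, -0.7], 0.085], [[0.21, -0.47, 0], [0, 0, -0.7], 0.085], [[0.21, -0.47, 0], [0, 0, -0.7], 0.085], [[0.259, -0.948, -0.06], [0, 0, -1.43], 0.085], [[0.259, -0.948, -0.06], [0, 0, -1.43], 0.085], [[0.259, -0.948, -0.06], [0, 0, -1.43], 0.085], [[0.259, -0.948, -0.06], [0, 0, -1.43], 0.085], [[0.259, -0.948, -0.06], [0, 0, -1.43], 0.085], [[0.259, -0.948, -0.06], [0, 0, -1.43], 0.085], [[0.259, -0.948, -0.06], [0, 0, -1.43], 0.085], [[0.259, -0.948, -0.06], [0, 0, -1.43], 0.085], [[0.259, -0.948, -0.06], [0, 0, -1.43], 0.085], [[0.259, -0.948, -0.06], [0, 0, -1.43], 0.085]])

```text
time: 2.48
tcp_pos: [0.499, -0.4242, 0.171]
tool_rot: [-2.517, -1.879, -0.001]
wrist_force: [0.3, 0.4, -1.0]
opening: 0.0852
grasp_force: 0.0
```

>>> apply_moves(moves=[[[0, 0, -0.06], [0, 0, 0], 0.085], [[0, 0, -0.116], [0, 0, 0], 0.085], [[0, 0, -0.116], [0, 0, 0], 0.02], [[0, 0, -0.116], [0, 0, 0], 0.01], [[0, 0, -0.116], [0, 0, 0], 0.01], [[0, 0, -0.116], [0, 0, 0], 0.01], [[0, 0, -0.116], [0, 0, 0], 0.01], [[0, 0, -0.116], [0, 0, 0], 0.01]])

```text
time: 3.48
tcp_pos: [0.4994, -0.4258, 0.0574]
tool_rot: [2.516, 1.877, 0.001]
wrist_force: [-0.7, 1.4, 13.6]
opening: 0.0208
grasp_force: 59.1
```

Run:
```python
from h import *
a=grab_frame("top");b=grab_frame("scene")
c=np.hstack([cv2.resize(a[190:290,390:510],None,fx=3,fy=3),cv2.resize(b[150:250,80:200],None,fx=3,fy=3)])
cv2.imwrite("pics/g1.png",cv2.convertScaleAbs(c,alpha=1.3))
```

```text
(no output)
```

View pics/g1.png

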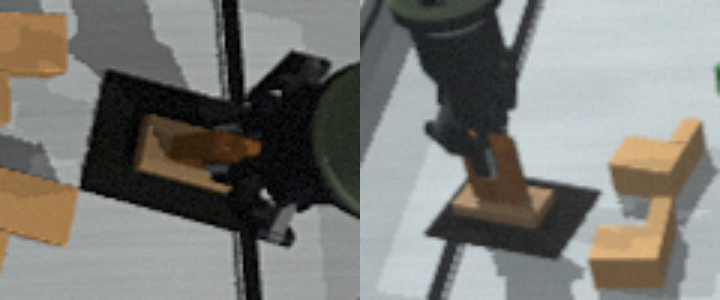

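The push block is gripped by its handle (opening 21 mm) with its foot flat. Next I lift, turn it and bring it to the lane start.

>>> apply_moves(moves=[[[0, 0, 0.05], [0, 0, 0], 0.01], [[0, 0, 0.1], [0, 0, 0], 0.01], [[-0.033, 0.4066, 0.12], [0, 0, 1.768], 0.01], [[-0.033, 0.4066, 0.12], [0, 0, 1.768], 0.01], [[-0.033, 0.4066, 0.12], [0, 0, 1.768], 0.01], [[-0.033, 0.4066, 0.12], [0, 0, 1.768], 0.01], [[-0.033, 0.4066, 0.12], [0, 0, 1.768], 0.01], [[-0.033, 0.4066, 0.12], [0, 0, 1.768], 0.01], [[-0.033, 0.4066, 0.12], [0, 0, 1.768], 0.01], [[-0.033, 0.4066, 0.12], [0, 0, 1.768], 0.01], [[-0.033, 0.4066, 0.12], [0, 0, 1.768], 0.01], [[-0.033, 0.4066, 0.12], [0, 0, 1.768], 0.01], [[-0.033, 0.4066, 0.12], [0, 0, 1.768], 0.01], [[-0.033, 0.4066, 0.12], [0, 0, 1.768], 0.01], [[-0.033, 0.4066, 0.12], [0, 0, 1.768], 0.01]])

```text
time: 5.45
tcp_pos: [0.4656, -0.0187, 0.1754]
tool_rot: [0.146, 3.138, -0.0]
wrist_force: [1.3, 0.9, -0.8]
opening: 0.0213
grasp_force: 59.5
```

Run:
```python
from h import *
a=grab_frame("top");b=grab_frame("scene")
c=np.hstack([cv2.resize(a[150:300,200:380],None,fx=2.2,fy=2.2),cv2.resize(b[100:250,190:370],None,fx=2.2,fy=2.2)])
cv2.imwrite("pics/g2.png",cv2.convertScaleAbs(c,alpha=1.3))
```

```text
(no output)
```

View pics/g2.png

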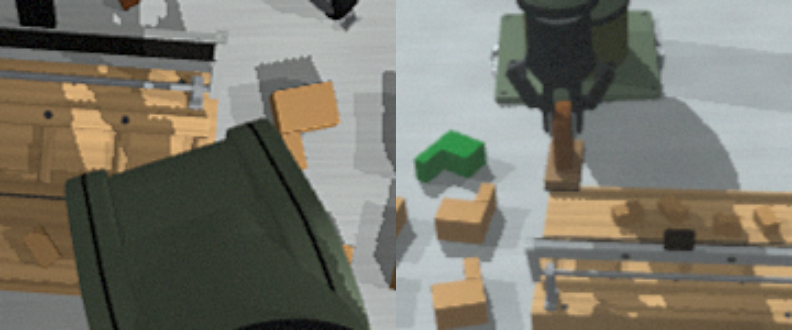

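>>> apply_moves(moves=[[[0, 0, -0.05], [0, 0, 0], 0.01], [[0, 0, -0.075], [0, 0, 0], 0.01], [[0, 0, -0.083], [0, 0, 0], 0.01], [[0, 0, -0.083], [0, 0, 0], 0.01], [[0, 0, -0.083], [0, 0, 0], 0.01]])

```text
time: 6.18
tcp_pos: [0.466, -0.0187, 0.0932]
tool_rot: [0.144, 3.137, -0.0]
wrist_force: [-0.9, 0.1, -0.3]
opening: 0.0213
grasp_force: 59.5
```

>>> apply_moves(moves=[[[0.0018, 0.0199, -0.001], [0, 0, 0], 0.01], [[0.0036, 0.0398, -0.001], [0, 0, 0], 0.01], [[0.0054, 0.0598, -0.001], [0, 0, 0], 0.01], [[0.0072, 0.0797, -0.001], [0, 0, 0], 0.01], [[0.0091, 0.0996, -0.001], [0, 0, 0], 0.01], [[0.0109, 0.1195, -0.001], [0, 0, 0], 0.01], [[0.0127, 0.1394, -0.001], [0, 0, 0], 0.01], [[0.0145, 0.1594, -0.001], [0, 0, 0], 0.01], [[0.0163, 0.1793, -0.001], [0, 0, 0], 0.01], [[0.0181, 0.1992, -0.001], [0, 0, 0], 0.01], [[0.0199, 0.2191, -0.001], [0, 0, 0], 0.01], [[0.0217, 0.239, -0.001], [0, 0, 0], 0.01], [[0.0235, 0.2589, -0.001], [0, 0, 0], 0.01], [[0.0253, 0.2789, -0.001], [0, 0, 0], 0.01], [[0.0272, 0.2988, -0.001], [0, 0, 0], 0.01], [[0.029, 0.3187, -0.001], [0, 0, 0], 0.01], [[0.029, 0.3187, -0.001], [0, 0, 0], 0.01], [[0.029, 0.3187, -0.001], [0, 0, 0], 0.01]])

```text
time: 8.43
tcp_pos: [0.4955, 0.3, 0.0923]
tool_rot: [0.145, 3.136, -0.001]
wrist_force: [1.5, -7.8, 18.2]
opening: 0.0214
grasp_force: 66.2
```

Run:
```python
from h import *
a=grab_frame("top");b=grab_frame("scene")
c=np.hstack([cv2.resize(a[150:300,60:240],None,fx=2.2,fy=2.2),cv2.resize(b[120:270,290:470],None,fx=2.2,fy=2.2)])
cv2.imwrite("pics/g3.png",cv2.convertScaleAbs(c,alpha=1.5))
```

```text
(no output)
```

View pics/g3.png

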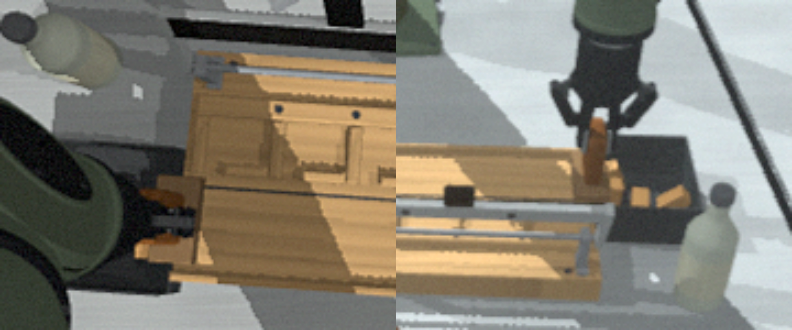

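Two offcuts are in the tray, at (640,195) and (672,195). Another at (612,180) is still at the block's front face, with some contact force. I'll back off a little and look again.

>>> apply_moves(moves=[[[0, -0.005, 0.002], [0, 0, 0], 0.01], [[-0.0018, -0.0199, 0.003], [0, 0, 0], 0.01], [[-0.0036, -0.0398, 0.003], [0, 0, 0], 0.01], [[-0.0072, -0.0797, 0.003], [0, 0, 0], 0.01], [[-0.0072, -0.0797, 0.003], [0, 0, 0], 0.01], [[-0.0072, -0.0797, 0.003], [0, 0, 0], 0.01]])

```text
time: 9.28
tcp_pos: [0.4874, 0.2203, 0.0943]
tool_rot: [-0.145, -3.138, -0.0]
wrist_force: [-0.2, 1.0, -1.1]
opening: 0.0215
grasp_force: 63.5
```

Run:
```python
from h import *
a=grab_frame("top");b=grab_frame("scene")
c=np.hstack([cv2.resize(a[190:310,60:210],None,fx=2.6,fy=2.6),cv2.resize(b[150:270,320:470],None,fx=2.6,fy=2.6)])
cv2.imwrite("pics/g4.png",cv2.convertScaleAbs(c,alpha=1.8))
```

```text
(no output)
```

View pics/g4.png

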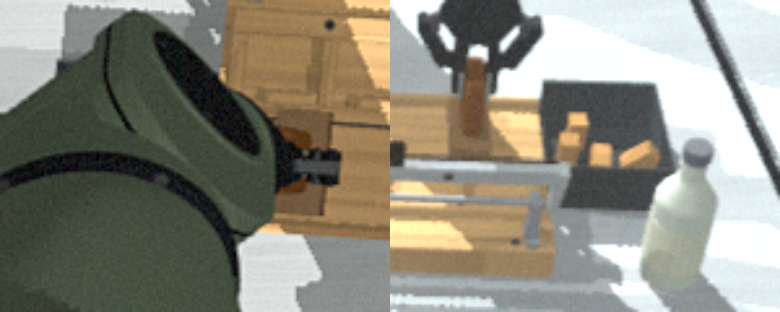

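All four offcuts are in the tray, at (578,122), (568,147), (600,153) and (637,153). Now the push block goes back to the mat.

>>> apply_moves(moves=[[[0, 0, 0.05], [0, 0, 0], 0.01], [[0, 0, 0.1], [0, 0, 0], 0.01], [[0.0153, -0.6393, 0.1], [0, 0, -1.772], 0.01], [[0.0153, -0.6393, 0.1], [0, 0, -1.772], 0.01], [[0.0153, -0.6393, 0.1], [0, 0, -1.772], 0.01], [[0.0153, -0.6393, 0.1], [0, 0, -1.772], 0.01], [[0.0153, -0.6393, 0.1], [0, 0, -1.772], 0.01], [[0.0153, -0.6393, 0.1], [0, 0, -1.772], 0.01], [[0.0153, -0.6393, 0.1], [0, 0, -1.772], 0.01], [[0.0153, -0.6393, 0.1], [0, 0, -1.772], 0.01], [[0.0153, -0.6393, 0.1], [0, 0, -1.772], 0.01], [[0.0153, -0.6393, 0.1], [0, 0, -1.772], 0.01], [[0.0153, -0.6393, 0.1], [0, 0, -1.772], 0.01], [[0.0153, -0.6393, 0.1], [0, 0, -1.772], 0.01], [[0.0153, -0.6393, 0.1], [0, 0, -1.772], 0.01], [[0.0153, -0.6393, 0.02], [0, 0, -1.772], 0.01], [[0.0153, -0.6393, -0.02], [0, 0, -1.772], 0.01], [[0.0153, -0.6393, -0.033], [0, 0, -1.772], 0.01], [[0.0153, -0.6393, -0.033], [0, 0, -1.772], 0.01]])

```text
time: 11.75
tcp_pos: [0.5033, -0.4188, 0.0624]
tool_rot: [2.521, 1.874, 0.0]
wrist_force: [-0.4, 0.8, -0.1]
opening: 0.0213
grasp_force: 63.3
```

>>> apply_moves(moves=[[[0, 0, -0.003], [0, 0, 0], 0.01], [[0, 0, -0.0055], [0, 0, 0], 0.01], [[0, 0, -0.0055], [0, 0, 0], 0.01], [[0, 0, -0.0055], [0, 0, 0], 0.01]])

```text
time: 12.25
tcp_pos: [0.5037, -0.4191, 0.0576]
tool_rot: [2.52, 1.873, 0.002]
wrist_force: [0.0, 4.0, 12.9]
opening: 0.0212
grasp_force: 65.4
```

>>> apply_moves(moves=[[[0, 0, -0.0055], [0, 0, 0], 0.05], [[0, 0, -0.0055], [0, 0, 0], 0.085], [[0, 0, -0.0055], [0, 0, 0], 0.085], [[0, 0, -0.0055], [0, 0, 0], 0.085], [[0, 0, 0.05], [0, 0, 0], 0.085], [[0, 0, 0.12], [0, 0, 0], 0.085], [[0, 0, 0.14], [0, 0, 0], 0.085], [[0, 0, 0.14], [0, 0, 0], 0.085], [[0, 0, 0.14], [0, 0, 0], 0.085]])

```text
time: 13.38
tcp_pos: [0.5025, -0.4187, 0.195]
tool_rot: [-2.521, -1.873, 0.0]
wrist_force: [-0.1, -0.4, -0.3]
opening: 0.0847
grasp_force: 0.0
```

Run:
```python
from h import *
a=grab_frame("top");cv2.imwrite("pics/top1.png",a)
for b in blanks(a):
    if 3000<b[4]<4200:print(*b)
c=cv2.resize(a[140:350,60:510],None,fx=1.75,fy=1.75,interpolation=cv2.INTER_CUBIC)
cv2.imwrite("pics/g5.png",cv2.convertScaleAbs(c,alpha=1.5))
```

```text
[341. 275.] [ 441.7 -161.6] -11.5 [65, 87] 3561
[397. 264.] [ 462.7 -289.2] -15.7 [65, 87] 3595
[395. 211.] [ 585.9 -290.5] -9.2 [66, 95] 3785
[338. 206.] [ 602.4 -155.3] 6.7 [65, 91] 3650
[312.  96.] [ 841.8 -112.9] -98.5 [80, 87] 4082
```

View pics/g5.png

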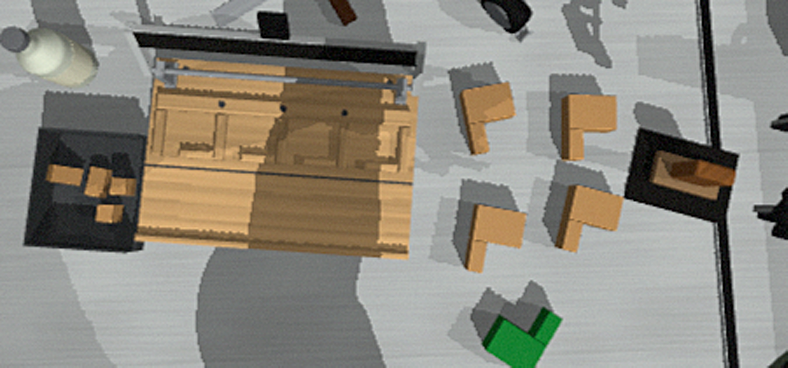

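All four offcuts lie in the tray (crop (65,175), (97,182), (122,187), (108,213)), the lane is clear and the push block stands on the mat. The first blank is the beech one at (341,275).

>>> apply_moves(moves=[[[-0.0629, 0.2452, -0.075], [0, 0, 0.0925], 0.085], [[-0.0629, 0.2452, -0.075], [0, 0, 0.0925], 0.085], [[-0.0629, 0.2452, -0.075], [0, 0, 0.0925], 0.085], [[-0.0629, 0.2452, -0.075], [0, 0, 0.0925], 0.085], [[-0.0629, 0.2452, -0.075], [0, 0, 0.0925], 0.085], [[-0.0629, 0.2452, -0.075], [0, 0, 0.0925], 0.085], [[-0.0629, 0.2452, -0.13], [0, 0, 0.0925], 0.085], [[-0.0629, 0.2452, -0.183], [0, 0, 0.0925], 0.085], [[-0.0629, 0.2452, -0.183], [0, 0, 0.0925], 0.085], [[-0.0629, 0.2452, -0.183], [0, 0, 0.0925], 0.06], [[-0.0629, 0.2452, -0.183], [0, 0, 0.0925], 0.04], [[-0.0629, 0.2452, -0.183], [0, 0, 0.0925], 0.035], [[-0.0629, 0.2452, -0.183], [0, 0, 0.0925], 0.035], [[-0.0629, 0.2452, -0.183], [0, 0, 0.0925], 0.035], [[-0.0629, 0.2452, -0.183], [0, 0, 0.0925], 0.035]])

```text
time: 15.3
tcp_pos: [0.4407, -0.1743, 0.0147]
tool_rot: [2.43, 1.987, 0.002]
wrist_force: [-0.9, -1.0, 20.6]
opening: 0.0449
grasp_force: 58.7
```

>>> apply_moves(moves=[[[0, 0, 0.05], [0, 0, 0], 0.035], [[0, 0, 0.105], [0, 0, 0], 0.035], [[0.1344, 0.398, 0.105], [0, 0, 0.11], 0.035], [[0.1344, 0.398, 0.105], [0, 0, 0.11], 0.035], [[0.1344, 0.398, 0.105], [0, 0, 0.11], 0.035], [[0.1344, 0.398, 0.105], [0, 0, 0.11], 0.035], [[0.1344, 0.398, 0.105], [0, 0, 0.11], 0.035], [[0.1344, 0.398, 0.105], [0, 0, 0.11], 0.035], [[0.1344, 0.398, 0.105], [0, 0, 0.11], 0.035], [[0.1344, 0.398, 0.105], [0, 0, 0.11], 0.035], [[0.1344, 0.398, 0.105], [0, 0, 0.11], 0.035], [[0.1344, 0.398, 0.07], [0, 0, 0.11], 0.035], [[0.1344, 0.398, 0.061], [0, 0, 0.11], 0.035], [[0.1344, 0.398, 0.061], [0, 0, 0.11], 0.035], [[0.1344, 0.398, 0.061], [0, 0, 0.11], 0.035]])

```text
time: 17.18
tcp_pos: [0.5747, 0.224, 0.075]
tool_rot: [2.32, 2.118, 0.002]
wrist_force: [-0.3, 0.2, -0.9]
opening: 0.0449
grasp_force: 63.9
```

Run:
```python
from h import *
a=grab_frame("top");b=grab_frame("scene")
c=np.hstack([cv2.resize(a[170:260,120:240],None,fx=3.3,fy=3.3),cv2.resize(b[150:240,290:410],None,fx=3.3,fy=3.3)])
cv2.imwrite("pics/g6.png",cv2.convertScaleAbs(c,alpha=1.5))
```

```text
(no output)
```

View pics/g6.png

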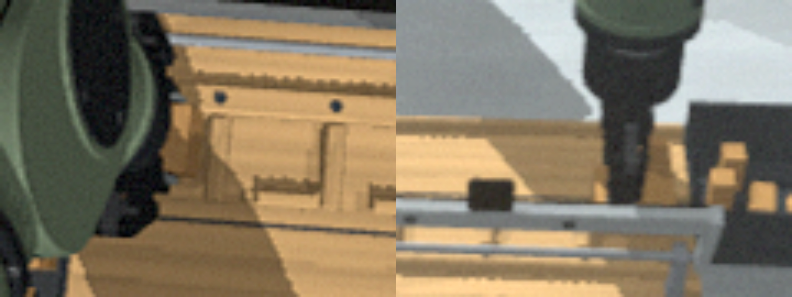

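>>> apply_moves(moves=[[[0, 0, -0.011], [0, 0, 0], 0.035], [[0, 0, -0.014], [0, 0, 0], 0.035], [[0, 0, -0.017], [0, 0, 0], 0.035], [[0, 0, -0.02], [0, 0, 0], 0.035], [[0, 0, -0.022], [0, 0, 0], 0.035], [[0, 0, -0.022], [0, 0, 0], 0.035]])

```text
time: 18.02
tcp_pos: [0.5741, 0.2242, 0.0517]
tool_rot: [-2.32, -2.119, 0.0]
wrist_force: [-0.0, 0.8, -0.7]
opening: 0.0447
grasp_force: 63.9
```

It went in without contact. I'll set it down and release.

>>> apply_moves(moves=[[[0, 0, -0.0015], [0, 0, 0], 0.035], [[0, 0, -0.0015], [0, 0, 0], 0.06], [[0, 0, -0.0015], [0, 0, 0], 0.085], [[0, 0, -0.0015], [0, 0, 0], 0.085], [[0, 0, -0.0015], [0, 0, 0], 0.085], [[0, 0, 0.03], [0, 0, 0], 0.085], [[0, 0, 0.08], [0, 0, 0], 0.085], [[-0.14, 0, 0.14], [0, 0, 0], 0.085], [[-0.14, 0, 0.14], [0, 0, 0], 0.085], [[-0.14, 0, 0.14], [0, 0, 0], 0.085], [[-0.14, 0, 0.14], [0, 0, 0], 0.085]])

```text
time: 19.4
tcp_pos: [0.4333, 0.2248, 0.1928]
tool_rot: [-2.318, -2.12, -0.002]
wrist_force: [1.0, -0.1, 0.2]
opening: 0.0846
grasp_force: 0.0
```

Run:
```python
from h import *
a=grab_frame("top");b=grab_frame("scene")
for q in blanks(a):
    if 3000<q[4]<4200:print(*q)
c=np.hstack([cv2.resize(a[170:260,120:240],None,fx=3.3,fy=3.3),cv2.resize(b[150:240,290:410],None,fx=3.3,fy=3.3)])
cv2.imwrite("pics/g7.png",cv2.convertScaleAbs(c,alpha=1.5))
```

```text
[396. 264.] [ 462.6 -289.1] -16.2 [65, 87] 3596
[395. 211.] [ 585.9 -290.5] -9.2 [66, 95] 3780
[338. 205.] [ 602.3 -154.5] 7.8 [66, 90] 3705
[221. 180.] [649.6  97.5] -95.3 [15, 281] 3372
```

View pics/g7.png

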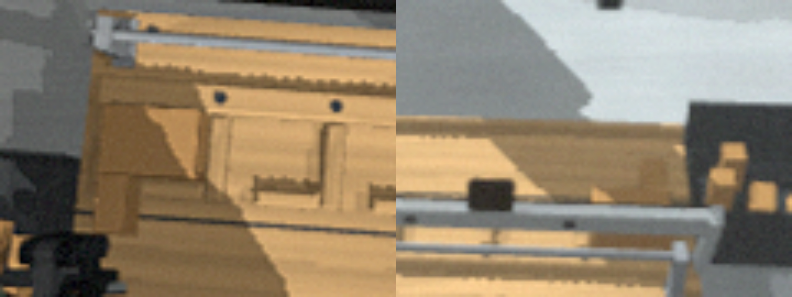

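The first blank is seated in pocket 4 with its tab in the slot (crop (118,205)). Next is the blank at (338,205).

>>> apply_moves(moves=[[[0.066, -0.3915, 0], [0, 0, 0.216], 0.085], [[0.066, -0.3915, 0], [0, 0, 0.216], 0.085], [[0.066, -0.3915, 0], [0, 0, 0.216], 0.085], [[0.066, -0.3915, 0], [0, 0, 0.216], 0.085], [[0.066, -0.3915, 0], [0, 0, 0.216], 0.085], [[0.066, -0.3915, 0], [0, 0, 0.216], 0.085], [[0.066, -0.3915, 0], [0, 0, 0.216], 0.085], [[0.1722, -0.3915, -0.06], [0, 0, 0.216], 0.085], [[0.1722, -0.3915, -0.1], [0, 0, 0.216], 0.085], [[0.1722, -0.3915, -0.1], [0, 0, 0.216], 0.085], [[0.1722, -0.3915, -0.14], [0, 0, 0.216], 0.085], [[0.1722, -0.3915, -0.179], [0, 0, 0.216], 0.085], [[0.1722, -0.3915, -0.179], [0, 0, 0.216], 0.085], [[0.1722, -0.3915, -0.179], [0, 0, 0.216], 0.05], [[0.1722, -0.3915, -0.179], [0, 0, 0.216], 0.035], [[0.1722, -0.3915, -0.179], [0, 0, 0.216], 0.035], [[0.1722, -0.3915, -0.179], [0, 0, 0.216], 0.035], [[0.1722, -0.3915, -0.179], [0, 0, 0.216], 0.035], [[0.1722, -0.3915, -0.179], [0, 0, 0.216], 0.035]])

```text
time: 21.88
tcp_pos: [0.6072, -0.1677, 0.0146]
tool_rot: [2.076, 2.355, 0.002]
wrist_force: [-2.4, 0.6, 13.4]
opening: 0.0454
grasp_force: 60.7
```

>>> apply_moves(moves=[[[0, 0, 0.05], [0, 0, 0], 0.035], [[-0.04, 0, 0.105], [0, 0, 0], 0.035], [[-0.0864, 0, 0.105], [0, 0, -0.1], 0.035], [[-0.0864, 0.06, 0.105], [0, 0, -0.216], 0.035], [[-0.0864, 0.3118, 0.105], [0, 0, -0.216], 0.035], [[-0.0864, 0.3118, 0.105], [0, 0, -0.216], 0.035], [[-0.0864, 0.3118, 0.105], [0, 0, -0.216], 0.035], [[-0.0864, 0.3118, 0.105], [0, 0, -0.216], 0.035], [[-0.0864, 0.3118, 0.105], [0, 0, -0.216], 0.035], [[-0.0395, 0.3118, 0.09], [0, 0, -0.216], 0.035], [[-0.0395, 0.3118, 0.07], [0, 0, -0.216], 0.035], [[-0.0395, 0.3118, 0.058], [0, 0, -0.216], 0.035], [[-0.0395, 0.3118, 0.052], [0, 0, -0.216], 0.035], [[-0.0395, 0.3118, 0.048], [0, 0, -0.216], 0.035], [[-0.0395, 0.3118, 0.044], [0, 0, -0.216], 0.035], [[-0.0395, 0.3118, 0.041], [0, 0, -0.216], 0.035], [[-0.0395, 0.3118, 0.039], [0, 0, -0.216], 0.035], [[-0.0395, 0.3118, 0.039], [0, 0, -0.216], 0.035], [[-0.0395, 0.3118, 0.039], [0, 0, -0.216], 0.035]])

```text
time: 24.25
tcp_pos: [0.5668, 0.1447, 0.0517]
tool_rot: [-2.319, -2.119, -0.0]
wrist_force: [0.2, 3.3, -3.4]
opening: 0.0448
grasp_force: 61.3
```

>>> apply_moves(moves=[[[0, 0, -0.0015], [0, 0, 0], 0.035], [[0, 0, -0.0015], [0, 0, 0], 0.06], [[0, 0, -0.0015], [0, 0, 0], 0.085], [[0, 0, -0.0015], [0, 0, 0], 0.085], [[0, 0, -0.0015], [0, 0, 0], 0.085], [[0, 0, 0.03], [0, 0, 0], 0.085], [[0, 0, 0.08], [0, 0, 0], 0.085], [[-0.14, 0, 0.14], [0, 0, 0], 0.085], [[-0.14, 0, 0.14], [0, 0, 0], 0.085], [[-0.14, 0, 0.14], [0, 0, 0], 0.085]])

```text
time: 25.5
tcp_pos: [0.4247, 0.1446, 0.1931]
tool_rot: [-2.319, -2.119, -0.001]
wrist_force: [0.6, 0.3, -0.3]
opening: 0.085
grasp_force: 0.0
```

Run:
```python
from h import *
a=grab_frame("top")
for q in blanks(a):
    if 3000<q[4]<4200:print(*q)
g=cv2.cvtColor(a,cv2.COLOR_BGR2GRAY)
c=cv2.resize(a[160:260,120:320],None,fx=4,fy=4,interpolation=cv2.INTER_CUBIC);cv2.imwrite("pics/g8.png",cv2.convertScaleAbs(c,alpha=1.5))
```

```text
[396. 264.] [ 462.6 -288.9] -16.6 [65, 87] 3611
[395. 211.] [ 585.9 -290.5] -9.2 [66, 95] 3774
```

View pics/g8.png

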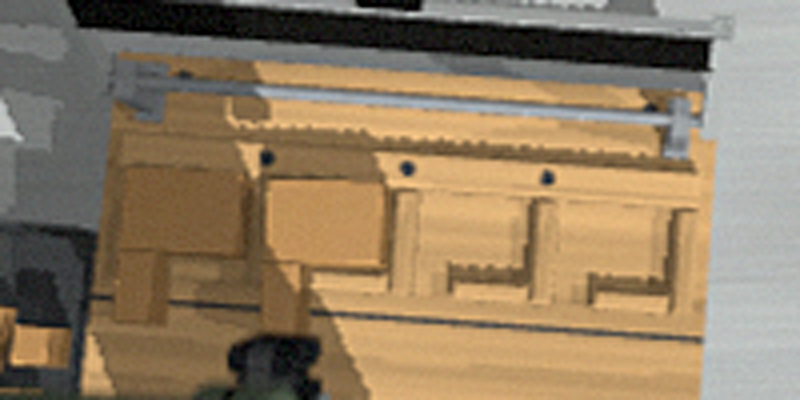

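Both are seated square (crop (185,210) and (325,225)). Next is the blank at (396,264), going to pocket 2.

>>> apply_moves(moves=[[[0.0327, -0.4457, 0], [0, 0, -0.192], 0.085], [[0.0327, -0.4457, 0], [0, 0, -0.192], 0.085], [[0.0327, -0.4457, 0], [0, 0, -0.192], 0.085], [[0.0327, -0.4457, 0], [0, 0, -0.192], 0.085], [[0.0327, -0.4457, 0], [0, 0, -0.192], 0.085], [[0.0327, -0.4457, 0], [0, 0, -0.192], 0.085], [[0.0327, -0.4457, 0], [0, 0, -0.192], 0.085], [[0.0327, -0.4457, -0.06], [0, 0, -0.192], 0.085], [[0.0327, -0.4457, -0.1], [0, 0, -0.192], 0.085], [[0.0327, -0.4457, -0.14], [0, 0, -0.192], 0.085], [[0.0327, -0.4457, -0.179], [0, 0, -0.192], 0.085], [[0.0327, -0.4457, -0.179], [0, 0, -0.192], 0.085], [[0.0327, -0.4457, -0.179], [0, 0, -0.192], 0.05], [[0.0327, -0.4457, -0.179], [0, 0, -0.192], 0.035], [[0.0327, -0.4457, -0.179], [0, 0, -0.192], 0.035], [[0.0327, -0.4457, -0.179], [0, 0, -0.192], 0.035], [[0.0327, -0.4457, -0.179], [0, 0, -0.192], 0.035], [[0.0327, -0.4457, -0.179], [0, 0, -0.192], 0.035]])

```text
time: 27.8
tcp_pos: [0.4602, -0.3015, 0.0143]
tool_rot: [2.51, 1.886, 0.001]
wrist_force: [-1.5, 1.7, 14.2]
opening: 0.0448
grasp_force: 60.7
```

>>> apply_moves(moves=[[[0, 0, 0.05], [0, 0, 0], 0.035], [[0, 0, 0.105], [0, 0, 0], 0.035], [[0.05, 0.3, 0.105], [0, 0, 0.192], 0.035], [[0.05, 0.3, 0.105], [0, 0, 0.192], 0.035], [[0.05, 0.3, 0.105], [0, 0, 0.192], 0.035], [[0.05, 0.3, 0.105], [0, 0, 0.192], 0.035], [[0.05, 0.3, 0.105], [0, 0, 0.192], 0.035], [[0.1002, 0.3665, 0.105], [0, 0, 0.192], 0.035], [[0.1002, 0.3665, 0.09], [0, 0, 0.192], 0.035], [[0.1002, 0.3665, 0.07], [0, 0, 0.192], 0.035], [[0.1002, 0.3665, 0.058], [0, 0, 0.192], 0.035], [[0.1002, 0.3665, 0.054], [0, 0, 0.192], 0.035], [[0.1002, 0.3665, 0.05], [0, 0, 0.192], 0.035], [[0.1002, 0.3665, 0.046], [0, 0, 0.192], 0.035], [[0.1002, 0.3665, 0.043], [0, 0, 0.192], 0.035], [[0.1002, 0.3665, 0.041], [0, 0, 0.192], 0.035], [[0.1002, 0.3665, 0.039], [0, 0, 0.192], 0.035], [[0.1002, 0.3665, 0.039], [0, 0, 0.192], 0.035]])

```text
time: 30.05
tcp_pos: [0.5597, 0.0653, 0.0517]
tool_rot: [-2.32, -2.119, 0.0]
wrist_force: [0.1, 0.8, -0.9]
opening: 0.0448
grasp_force: 63.0
```

>>> apply_moves(moves=[[[0, 0, -0.0015], [0, 0, 0], 0.035], [[0, 0, -0.0015], [0, 0, 0], 0.06], [[0, 0, -0.0015], [0, 0, 0], 0.085], [[0, 0, -0.0015], [0, 0, 0], 0.085], [[0, 0, -0.0015], [0, 0, 0], 0.085], [[0, 0, 0.03], [0, 0, 0], 0.085], [[0, 0, 0.08], [0, 0, 0], 0.085], [[-0.14, 0, 0.14], [0, 0, 0], 0.085], [[-0.14, 0, 0.14], [0, 0, 0], 0.085], [[-0.14, 0, 0.14], [0, 0, 0], 0.085], [[-0.14, 0, 0.14], [0, 0, 0], 0.085]])

```text
time: 31.42
tcp_pos: [0.4191, 0.0656, 0.1927]
tool_rot: [-2.319, -2.119, -0.002]
wrist_force: [1.3, 1.0, -0.4]
opening: 0.0849
grasp_force: 0.0
```

Run:
```python
from h import *
a=grab_frame("top");cv2.imwrite("pics/top3.png",a)
for q in blanks(a):
    if 1500<q[4]<9000:print(*q)
```

```text
[395. 211.] [ 585.9 -290.5] -9.2 [66, 95] 3796
[237. 181.] [645.9  57.9] -95.1 [15, 210] 2113
[311.  96.] [ 842.3 -112.2] -99.0 [80, 88] 4762
```

Run:
```python
from h import *
L=[(300,97),(410,98),(408,180),(333,175),(333,245),(301,245)]
P=(ray("top",(np.array(L)+.5)/4-.5+np.array([310,170]),.038)*1000)[:,:2];print(P.round(1))
a=cv2.imread("pics/top3.png");V=cv2.cvtColor(a,cv2.COLOR_BGR2HSV)[...,2];print(V[190:238:3,378:418:2])
```

```text
[[ 611.3 -261.2]
 [ 609.4 -325.1]
 [ 561.7 -320.9]
 [ 565.5 -277.7]
 [ 525.2 -275.4]
 [ 525.6 -257.1]]
[[ 80  79  82  83  78  81  85  82  83  83  82  82  80 135 130 131 132 133
  128 131]
 [ 74  65  70  75  61  58  75  84  81  84  85  82  83 113 135 137 133 130
  128 130]
 [ 69  63  55  69 132 128 128 125 126 127 127 129 130 129 127 128 129 125
  125 125]
 [ 69  63  55  68 132 127 129 127 125 125 128 128 125 126 127 129 126 127
  127 127]
 [ 67  59  56  66 132 125 126 129 127 128 125 125 126 124 127 128 126 127
  125 123]
 [ 69  65  54  62 134 125 126 127 129 128 127 129 129 126 126 127 128 128
  124 125]
 [ 71  63  54  61 134 130 129 128 129 127 128 127 129 126 126 127 128 123
  122 125]
 [ 69  67  55  61 137 130 132 130 129 131 128 127 128 127 126 125 129 128
  126 126]
 [ 65  62  59  60 124 124 131 133 105 109 109 107 111 110 116 113 104 122
  125 123]
 [ 69  63  55  59 134 129 126 137 134 129 130 129 131 131 130 126 128 123
  124 123]
 [ 69  60  53  57 137 129 128 130 128 122 125 125 125 126 125 125 126 125
  127 124]
 [ 62  61  57  55 136 129 129 131 120 114 114 114 131 129 129 129 127 127
  127 125]
 [107  62  59  53 143 129 132 131 117 109 111 112 111 111 110 110 115 118
  128 128]
 [112  52  55  54 143 128 129 130 116 116 115 115 117 116 116 115 117 117
  114 116]
 [127 126 123 123 122 119 123 128 124 126 113 111 113 114 115 116 115 114
  114 115]
 [129 125 125 124 127 126 128 126 129 131 129 133 131 133 128 125 117 115
  118 120]]
```

The rect fit was skewed by the lit side faces. The corner points give (587.3, −292.3) with yaw −2.3° for the last blank, which goes to pocket 1.

>>> apply_moves(moves=[[[0.167, -0.3699, 0], [0, 0, 0.051], 0.085], [[0.167, -0.3699, 0], [0, 0, 0.051], 0.085], [[0.167, -0.3699, 0], [0, 0, 0.051], 0.085], [[0.167, -0.3699, 0], [0, 0, 0.051], 0.085], [[0.167, -0.3699, 0], [0, 0, 0.051], 0.085], [[0.167, -0.3699, 0], [0, 0, 0.051], 0.085], [[0.167, -0.3699, 0], [0, 0, 0.051], 0.085], [[0.167, -0.3699, -0.06], [0, 0, 0.051], 0.085], [[0.167, -0.3699, -0.1], [0, 0, 0.051], 0.085], [[0.167, -0.3699, -0.14], [0, 0, 0.051], 0.085], [[0.167, -0.3699, -0.179], [0, 0, 0.051], 0.085], [[0.167, -0.3699, -0.179], [0, 0, 0.051], 0.085], [[0.167, -0.3699, -0.179], [0, 0, 0.051], 0.05], [[0.167, -0.3699, -0.179], [0, 0, 0.051], 0.035], [[0.167, -0.3699, -0.179], [0, 0, 0.051], 0.035], [[0.167, -0.3699, -0.179], [0, 0, 0.051], 0.035], [[0.167, -0.3699, -0.179], [0, 0, 0.051], 0.035], [[0.167, -0.3699, -0.179], [0, 0, 0.051], 0.035]])

```text
time: 33.72
tcp_pos: [0.5876, -0.305, 0.0145]
tool_rot: [2.263, 2.176, 0.001]
wrist_force: [-0.9, 0.7, 8.8]
opening: 0.0451
grasp_force: 62.2
```

>>> apply_moves(moves=[[[0, 0, 0.05], [0, 0, 0], 0.035], [[0, 0, 0.105], [0, 0, 0], 0.035], [[-0.0868, 0.19, 0.105], [0, 0, -0.051], 0.035], [[-0.0868, 0.19, 0.105], [0, 0, -0.051], 0.035], [[-0.0868, 0.19, 0.105], [0, 0, -0.051], 0.035], [[-0.0868, 0.19, 0.105], [0, 0, -0.051], 0.035], [[-0.0343, 0.2899, 0.105], [0, 0, -0.051], 0.035], [[-0.0343, 0.2899, 0.105], [0, 0, -0.051], 0.035], [[-0.0343, 0.2899, 0.09], [0, 0, -0.051], 0.035], [[-0.0343, 0.2899, 0.07], [0, 0, -0.051], 0.035], [[-0.0343, 0.2899, 0.058], [0, 0, -0.051], 0.035], [[-0.0343, 0.2899, 0.054], [0, 0, -0.051], 0.035], [[-0.0343, 0.2899, 0.05], [0, 0, -0.051], 0.035], [[-0.0343, 0.2899, 0.046], [0, 0, -0.051], 0.035], [[-0.0343, 0.2899, 0.043], [0, 0, -0.051], 0.035], [[-0.0343, 0.2899, 0.041], [0, 0, -0.051], 0.035], [[-0.0343, 0.2899, 0.039], [0, 0, -0.051], 0.035], [[-0.0343, 0.2899, 0.039], [0, 0, -0.051], 0.035]])

```text
time: 35.98
tcp_pos: [0.5524, -0.0147, 0.0517]
tool_rot: [-2.32, -2.118, 0.0]
wrist_force: [-0.1, -0.2, -1.6]
opening: 0.0447
grasp_force: 62.2
```

>>> apply_moves(moves=[[[0, 0, -0.0015], [0, 0, 0], 0.035], [[0, 0, -0.0015], [0, 0, 0], 0.06], [[0, 0, -0.0015], [0, 0, 0], 0.085], [[0, 0, -0.0015], [0, 0, 0], 0.085], [[0, 0, -0.0015], [0, 0, 0], 0.085], [[0, 0, 0.03], [0, 0, 0], 0.085], [[0, 0, 0.08], [0, 0, 0], 0.06], [[-0.1, -0.12, 0.15], [0, 0, 0], 0.0], [[-0.1, -0.12, 0.15], [0, 0, 0], 0.0], [[-0.1, -0.12, 0.15], [0, 0, 0], 0.0], [[-0.1, -0.12, 0.15], [0, 0, 0], 0.0], [[-0.1, -0.12, 0.15], [0, 0, 0], 0.0]])

```text
time: 37.48
tcp_pos: [0.4528, -0.1343, 0.2017]
tool_rot: [-2.319, -2.119, -0.001]
wrist_force: [0.2, 1.0, 0.1]
opening: -0.0003
grasp_force: 0.0
```

Run:
```python
from h import *
a=grab_frame("top");b=grab_frame("scene");cv2.imwrite("pics/top4.png",a);cv2.imwrite("pics/scene4.png",b)
c=np.vstack([cv2.resize(a[140:260,120:320],None,fx=3,fy=3,interpolation=cv2.INTER_CUBIC),cv2.resize(b[170:250,230:430],None,fx=3,fy=3,interpolation=cv2.INTER_CUBIC)]);cv2.imwrite("pics/g9.png",cv2.convertScaleAbs(c,alpha=1.5))
```

```text
(no output)
```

View pics/g9.png

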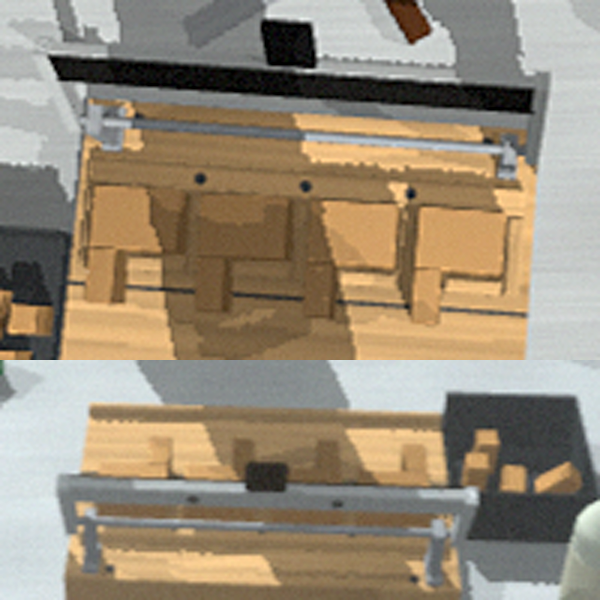

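All four blanks are flat and square in their pockets. The bar's black tongue is at crop (290,45) in the top view and (267,475) in the scene view. Next I work out the bar angle and the finger path.

Run:
```python
from h import *
t=np.radians(-5.2);X=np.array([np.cos(t),np.sin(t),0]);Y=np.array([-np.sin(t),np.cos(t),0]);Z=np.array([0,0,1.])
H=np.array([.5334,.1205,.082])+.1*X
print("hinge",H.round(4),"seen top (216.7,146.8) scene (319,204.3)")
P=lambda th,r,o=0:H+r*(-np.cos(th)*X+np.sin(th)*Z)+o*(np.sin(th)*X+np.cos(th)*Z)
for th in(1.8,1.9,2.0,2.1):print(th,proj("top",P(th,.126))[0].round(1),proj("scene",P(th,.126))[0].round(1),proj("scene",P(th,.084))[0].round(1),P(th,.115).round(4))
```

```text
hinge [0.633  0.1114 0.082 ] seen top (216.7,146.8) scene (319,204.3)
1.8 [213.3 157.8] [318.9 196.3] [318.3 206.6] [0.659  0.1091 0.194 ]
1.9 [214.2 152. ] [318.8 200.7] [318.3 209.4] [0.67   0.1081 0.1908]
2.0 [215.1 146.7] [318.7 205.3] [318.2 212.4] [0.6806 0.1071 0.1866]
2.1 [216. 142.] [318.6 210.2] [318.1 215.6] [0.6908 0.1062 0.1813]
```

The bar stands at about 2.0 rad. I'll go over the top with the fingers closed and come down behind the tongue.

>>> apply_moves(moves=[[[0, 0.05, 0.05], [0, 0, 0], 0.0], [[0.05, 0.1, 0.065], [0, 0, 0], 0.0], [[0.05, 0.1, 0.065], [0, 0, 0], 0.0], [[0.2625, 0.2384, 0.065], [0, 0, 0], 0.0], [[0.2625, 0.2384, 0.065], [0, 0, 0], 0.0], [[0.2625, 0.2384, 0.065], [0, 0, 0], 0.0], [[0.2625, 0.2384, 0.065], [0, 0, 0], 0.0], [[0.2625, 0.2384, 0.065], [0, 0, 0], 0.0], [[0.2625, 0.2384, 0.065], [0, 0, 0], 0.0], [[0.2625, 0.2384, 0.065], [0, 0, 0], 0.0], [[0.2625, 0.2384, 0.065], [0, 0, 0], 0.0]])

```text
time: 38.95
tcp_pos: [0.7147, 0.1034, 0.2671]
tool_rot: [-2.32, -2.118, -0.0]
wrist_force: [0.0, 0.4, -0.4]
opening: 0.0001
grasp_force: 0.0
```

>>> apply_moves(moves=[[[0, 0, -0.03], [0, 0, 0], 0.0], [[0, 0, -0.06], [0, 0, 0], 0.0], [[0, 0, -0.075], [0, 0, 0], 0.0], [[0, 0, -0.086], [0, 0, 0], 0.0], [[0, 0, -0.086], [0, 0, 0], 0.0]])

```text
time: 39.58
tcp_pos: [0.715, 0.1036, 0.1808]
tool_rot: [-2.32, -2.118, 0.0]
wrist_force: [-0.5, 0.9, 1.3]
opening: -0.0
grasp_force: 0.0
```

>>> apply_moves(moves=[[[-0.013, 0.0012, 0.002], [0, 0, 0], 0.0], [[-0.022, 0.002, 0.004], [0, 0, 0], 0.0], [[-0.031, 0.0028, 0.006], [0, 0, 0], 0.0], [[-0.04, 0.0036, 0.009], [0, 0, 0], 0.0], [[-0.049, 0.0044, 0.011], [0, 0, 0], 0.0], [[-0.0565, 0.0051, 0.013], [0, 0, 0], 0.0], [[-0.0642, 0.0058, 0.014], [0, 0, 0], 0.0], [[-0.074, 0.0067, 0.014], [0, 0, 0], 0.0], [[-0.084, 0.0076, 0.013], [0, 0, 0], 0.0], [[-0.0941, 0.0086, 0.011], [0, 0, 0], 0.0], [[-0.1045, 0.0095, 0.007], [0, 0, 0], 0.0], [[-0.115, 0.0105, 0.003], [0, 0, 0], 0.0], [[-0.115, 0.0105, 0.003], [0, 0, 0], 0.0]])

```text
time: 41.2
tcp_pos: [0.5994, 0.1144, 0.1839]
tool_rot: [-2.319, -2.118, 0.001]
wrist_force: [-0.2, 0.3, 0.1]
opening: -0.0
grasp_force: 0.0
```

Run:
```python
from h import *
b=grab_frame("scene");cv2.imwrite("pics/scene5.png",b)
print(state()["wrist_force"].round(1))
V=cv2.cvtColor(b,cv2.COLOR_BGR2GRAY)[130:230,319];print(V)
```

```text
[0.4 0.5 0.4]
[ 25  30  33  30  60  57  37  32  31  29  29  26  33  27  30  28  30  29
  31  27  30  29  31  31  32  32  29  28  35  51  42  45  44  40  45  50
  50  45  46  48  47  44  51  51  41  44  37  32  30  32  33  29  30  32
  35  33  34  32  51  37  34  31  27  30  29  78  90  86  89  88  89  88
  86  85  86  87 106 119 108  79  89  94  86  82  82  81  75  81  84  84
  82  85  86  79 105  94  73 109 114  95]
```

```bash
cat >> h.py <<'E'
def barprof(img,y,n="scene"):
    t=np.radians(-5.2);X=np.array([np.cos(t),np.sin(t),0]);Y=np.array([-np.sin(t),np.cos(t),0]);Z=np.array([0,0,1.])
    H=np.array([.5334,.1205,.082])+.1*X+y*Y
    P=lambda th,r:H+r*(-np.cos(th)*X+np.sin(th)*Z)
    s=cv2.cvtColor(img,cv2.COLOR_BGR2HSV)[...,1].astype(np.float32)
    for th in(2,1.7,1.5,1.3,1.2,1.1,1.0,.9,.8,.5,.3,.15,.05,0,-.05):
        uv=proj(n,np.array([P(th,r) for r in np.arange(.056,.082,.003)])).astype(np.float32)
        print(th,cv2.remap(s,uv[:,:1],uv[:,1:],cv2.INTER_LINEAR).mean().round(),end="; ")
    print()
E
python3 - <<'E'
from h import *
for f in("scene4","scene5"):
    b=cv2.imread(f"pics/{f}.png")
    for y in(-.1,.1):print(f,y);barprof(b,y)
E
```

```text
scene4 -0.1
2 11.0; 1.7 99.0; 1.5 115.0; 1.3 114.0; 1.2 113.0; 1.1 113.0; 1.0 113.0; 0.9 113.0; 0.8 113.0; 0.5 117.0; 0.3 118.0; 0.15 119.0; 0.05 109.0; 0 95.0; -0.05 80.0; 
scene4 0.1
2 11.0; 1.7 96.0; 1.5 113.0; 1.3 108.0; 1.2 107.0; 1.1 106.0; 1.0 105.0; 0.9 105.0; 0.8 106.0; 0.5 106.0; 0.3 110.0; 0.15 113.0; 0.05 102.0; 0 89.0; -0.05 73.0; 
scene5 -0.1
2 116.0; 1.7 98.0; 1.5 48.0; 1.3 19.0; 1.2 12.0; 1.1 11.0; 1.0 11.0; 0.9 11.0; 0.8 10.0; 0.5 12.0; 0.3 33.0; 0.15 61.0; 0.05 89.0; 0 107.0; -0.05 118.0; 
scene5 0.1
2 118.0; 1.7 89.0; 1.5 41.0; 1.3 15.0; 1.2 13.0; 1.1 12.0; 1.0 12.0; 0.9 11.0; 0.8 11.0; 0.5 12.0; 0.3 27.0; 0.15 54.0; 0.05 79.0; 0 95.0; -0.05 111.0;
```

The bar is following, now at about 1 rad or less. I continue down the arc.

>>> apply_moves(moves=[[[-0.01, 0.0009, -0.005], [0, 0, 0], 0.0], [[-0.019, 0.0017, -0.011], [0, 0, 0], 0.0], [[-0.028, 0.0025, -0.018], [0, 0, 0], 0.0], [[-0.036, 0.0033, -0.0262], [0, 0, 0], 0.0], [[-0.043, 0.0039, -0.035], [0, 0, 0], 0.0], [[-0.0485, 0.0044, -0.0442], [0, 0, 0], 0.0], [[-0.054, 0.0049, -0.054], [0, 0, 0], 0.0], [[-0.058, 0.0053, -0.0645], [0, 0, 0], 0.0], [[-0.06, 0.0055, -0.073], [0, 0, 0], 0.0], [[-0.062, 0.0056, -0.0808], [0, 0, 0], 0.0], [[-0.063, 0.0057, -0.087], [0, 0, 0], 0.0], [[-0.064, 0.0058, -0.092], [0, 0, 0], 0.0], [[-0.064, 0.0058, -0.092], [0, 0, 0], 0.0]])

```text
time: 42.88
tcp_pos: [0.5359, 0.1199, 0.0915]
tool_rot: [-2.32, -2.119, 0.001]
wrist_force: [0.1, 0.2, 0.4]
opening: 0.0002
grasp_force: 0.0
```

>>> apply_moves(moves=[[[0, 0, -0.002], [0, 0, 0], 0.0], [[0, 0, -0.004], [0, 0, 0], 0.0], [[0, 0, -0.006], [0, 0, 0], 0.0], [[0, 0, -0.007], [0, 0, 0], 0.0]])

```text
time: 43.38
tcp_pos: [0.5362, 0.1199, 0.0875]
tool_rot: [2.32, 2.118, 0.003]
wrist_force: [-20.8, -1.8, 78.8]
opening: 0.0004
grasp_force: 39.5
```

Run:
```python
from h import *
b=grab_frame("scene")
for y in(-.1,.1):barprof(b,y)
```

```text
2 101.0; 1.7 13.0; 1.5 41.0; 1.3 71.0; 1.2 81.0; 1.1 88.0; 1.0 91.0; 0.9 93.0; 0.8 93.0; 0.5 81.0; 0.3 56.0; 0.15 24.0; 0.05 13.0; 0 13.0; -0.05 13.0; 
2 101.0; 1.7 14.0; 1.5 41.0; 1.3 66.0; 1.2 73.0; 1.1 79.0; 1.0 84.0; 0.9 86.0; 0.8 85.0; 0.5 72.0; 0.3 49.0; 0.15 20.0; 0.05 10.0; 0 11.0; -0.05 12.0;
```

There is a firm stop at 79 N, so the bar is down. I back off at once and retreat.

>>> apply_moves(moves=[[[0, 0, 0.008], [0, 0, 0], 0.0], [[0, 0, 0.06], [0, 0, 0], 0.0], [[0, 0, 0.12], [0, 0, 0], 0.0], [[-0.12, -0.05, 0.17], [0, 0, 0], 0.0], [[-0.12, -0.05, 0.17], [0, 0, 0], 0.0], [[-0.12, -0.25, 0.2], [0, 0, 0], 0.0], [[-0.12, -0.25, 0.2], [0, 0, 0], 0.0], [[-0.12, -0.25, 0.2], [0, 0, 0], 0.0], [[-0.12, -0.25, 0.2], [0, 0, 0], 0.0], [[-0.12, -0.25, 0.2], [0, 0, 0], 0.0]])

```text
time: 44.68
tcp_pos: [0.4158, -0.1313, 0.285]
tool_rot: [2.322, 2.115, 0.0]
wrist_force: [0.5, -0.1, 0.6]
opening: -0.0001
grasp_force: 0.0
```

Run:
```python
from h import *
a=grab_frame("top");b=grab_frame("scene")
for y in(-.1,.1):barprof(b,y)
A=cv2.resize(a[150:300,70:310],None,fx=2.5,fy=2.5,interpolation=cv2.INTER_CUBIC)
B=cv2.resize(b[165:255,90:450],(600,150),interpolation=cv2.INTER_CUBIC)
cv2.imwrite("pics/end.png",cv2.convertScaleAbs(np.vstack([A,B]),alpha=1.5))
```

```text
2 102.0; 1.7 13.0; 1.5 38.0; 1.3 69.0; 1.2 79.0; 1.1 87.0; 1.0 91.0; 0.9 93.0; 0.8 93.0; 0.5 82.0; 0.3 57.0; 0.15 25.0; 0.05 14.0; 0 14.0; -0.05 13.0; 
2 103.0; 1.7 14.0; 1.5 42.0; 1.3 69.0; 1.2 78.0; 1.1 84.0; 1.0 89.0; 0.9 90.0; 0.8 90.0; 0.5 75.0; 0.3 52.0; 0.15 24.0; 0.05 14.0; 0 13.0; -0.05 12.0;
```

View pics/end.png

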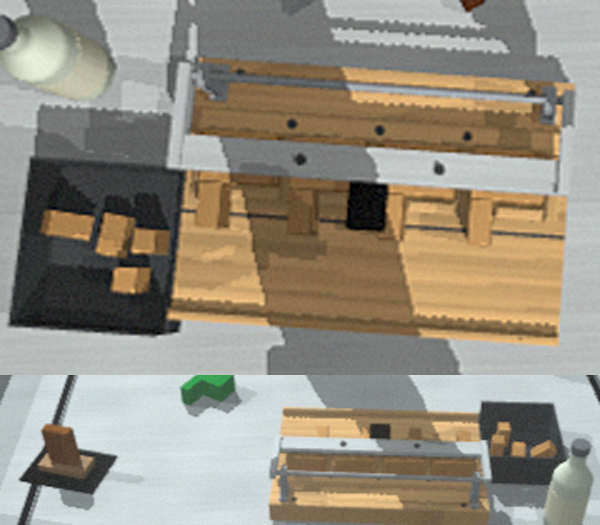

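Run:
```python
from h import *
t=np.radians(-5.2);X=np.array([np.cos(t),np.sin(t),0]);Y=np.array([-np.sin(t),np.cos(t),0]);Z=np.array([0,0,1.])
a={n:cv2.cvtColor(grab_frame(n),cv2.COLOR_BGR2HSV)[...,1].astype(np.float32) for n in("top","scene")}
# saturation edges of the grey bar top, in world mm across x at plane z, averaged along y
for n,ys in(("scene",np.r_[-.13:-.04:.004,.05:.13:.004]),("top",np.r_[-.09:-.05:.004,.05:.09:.004])):
    z=.085;cx=np.arange(0,.065,.0005);P=np.array([np.array([.5334,.1205,z])+c*X+y*Y for c in cx for y in ys])
    uv=proj(n,P).astype(np.float32);v=cv2.remap(a[n],uv[:,:1],uv[:,1:],cv2.INTER_LINEAR).reshape(len(cx),-1).mean(1)
    lo=v<55;i=np.where(lo)[0];print(n,"bar top spans cx",cx[i[0]],cx[i[-1]],"expect .017 .047 at theta 0")
```

```text
scene bar top spans cx 0.0125 0.054 expect .017 .047 at theta 0
top bar top spans cx 0.016 0.046 expect .017 .047 at theta 0
```

```bash
python3 -c "
from cell import *
print(sign_off())"
```

```text
the job is handed in; nothing more can be done
None
```

I handed the job in after about 45 s of robot time: the four offcuts are in the tray, the four blanks are seated in their pockets, the hold-down bar is swung down to a firm stop (79 N at the wrist, limit 120 N), and the push block is upright on its mat. The bar angle was only checked in the images and read 0 to about 0.02 rad.

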